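# Hang up the staining rack and hold the slide dryer's lid at its vent mark

### The arm

A 6-joint arm with a two-finger parallel gripper is mounted at the origin on the work surface. World frame = base frame: x ahead of the robot, y to its left, z up, the work surface at z = 0. Lengths are in mm, angles in degrees, forces in N, time in s.
With the tool pointing down it reaches from about 350 to 850 mm from the base axis. Payload 8.1 kg.
Tool frame: the origin (TCP) lies at the very end of the fingers, on their centre line; the grasp point (between the pads) lies r.tcp_to_grasp behind it (r.tcp_to_grasp is the distance from the TCP to the grasp point, in mm); z points along the fingers, y is the line along which they close (so a half turn about z gives the same grasp; the last joint's range is limited). The gripper opens to 85 mm and grips with 20 to 120 N. Pads are 22 mm wide; open, the fingers measure 114 mm over their backs; the gripper's body (76 mm by 85 mm) begins 54 mm behind the grasp point. The pads swing forward as they close: fully open they stand 13 mm farther back than shut.
Start: joints at [68.904, 7.471, 85.268, -0, 87.261, -4.893], TCP at [167.405, 576.178, 231.292] pointing down, gripper open.
Joint ranges: [-169.43, 169.43], [-51.17, 129.36], [1.28, 143.12], [-76.62, 256.62], [0, 156.53], [-152.29, 152.29]. Speed limits (degrees/s): [136.94, 136.94, 159.86, 180, 180, 180].

### API

Orientations are given as [roll, pitch, yaw] about the fixed x, y, z axes, in that order (R = Rz(yaw) Ry(pitch) Rx(roll)).
In Python, from bench import r gives the robot as it stands.
- The arm moves only by the shell command python3 -m handwheel 'ROWS' [OPENING] [FORCE]. ROWS is JSON, a list of rows, each a list of 4 numbers: the shift along the tool's x, y, z in m, then the turn about the tool's z in degrees. A call has 1 to 10 rows; each row shifts and turns the commanded pose from where the row before left it, along the tool's axes as they then stand; what a row does not reach is not made up. A row lasts 1/10 s, in which the tool goes at most 50 mm and 8.59 degrees, less where a joint would pass 70% of its speed; a pose out of reach is approached as far as the arm can. A call is refused whole if a number of a shift passes 0.05 or a number of a turn 8.59, either way. A call with a gripper value outside its range is refused whole. OPENING is the finger opening in m, from 0 to 0.0854, set as the call begins (- or left out, the last holds). The fingers move at their own pace and stop on an object; FORCE is the grip in N (left out, the last holds). Time passes only in rows, so rows that do not move let the fingers close. It gives the time, the measured TCP pose, the force, the opening and the grip force at its end, in the units of the state.
- r.sense(): the state, without advancing time (a new reading comes with each control period).
- r.snapshot(name): name is "scene" or "top" or "wrist"; returns the picture (384x512x3 uint8, red, green, blue); there is no depth.
- r.camera_params(name): a dict with "fx", "fy", "cx", "cy" (pixels), "R" (3x3) and "t" (3): a world point X has camera coordinates R X + t; the wrist camera has in their place "mount" (4x4, takes a point from camera to tool coordinates, whose origin is the TCP and whose axes are the flange's). Camera axes: x right, y down, z forward; pixel columns grow to the right and rows downward; lengths in mm; the calibration is good to about 2 mm. A picture is of the moment at which its call begins: read the wrist's pose just before it. camera_params takes no time and is no camera call.
- r.hand_in(): hands the job in; it is judged then, once.
The state is a dict: "time": time; "joint_pos": joint angles; "qd": joint speeds; "joint_efforts": joint torques, N m; "tool_pos": TCP position; "tcp_rot": TCP orientation; "ft_force": force on the tool from outside, world axes, zero at the start; "wrist_torque": the same for the moment, N m; "finger_gap": finger opening in mm; "grip_force": force on a finger pad.
Only numpy, scipy, OpenCV 4.12 (cv2) and the standard library are available. Lean on these libraries where they do the work, as an engineer would, in place of code of your own. Each camera call takes 0.05 s, during which the arm holds its last target. There are 200 camera calls.

### The job

Take the staining rack off the slide dryer's lid and hang it by its eye on the peg of the peg stand, and let go of it there. Then lift the dryer's sprung lid by its handle until the pointer on its edge is beside the middle of the black clamp, and finish while still holding the lid still there with the gripper; do not let it go. Leave the clamp where it is set and everything else on the bench where it stands.

Things in the scene. Friction and masses are not known exactly. Their poses are not given: they have to be found in the camera images.
- rack_eye (a point): Steel staining rack, 0.13-0.2 kg, upright on the dryer's lid: basket 46 (own x) x 78 (y) x 32 mm with slides 46 mm high, flat stem, and on top an upright eye plate 36 wide (y), 40 high, 5 thick (x) with a round 25 mm hole along x. Point: hole's centre = plate's centre, 112 mm above the underside. Own z up. The plate's side edges, 36 mm apart in y, can be gripped without covering the hole.
- peg_stand: Fixed stand, origin under its foot plate (100 x 80 x 10 mm): a 14 mm post, 215 mm tall, 30 mm along own +x, with one level steel peg, 8 mm thick, that sticks out along own -x (roughly towards the robot), 185 mm above the table.
- peg_seat (a point): Point on the peg's axis half-way along it: 35 mm from the post's near face and 35 mm from the head, a 13 mm disc, 4 mm long, at the peg's free end. Own x runs along the peg from head to post, z is up. A rack hung here has its eye's centre about 8 mm below this point.
- dryer: Fixed beige box 240 (x) x 230 (y) x 96 mm with a lid 225 x 220 x 12 mm; top of the shut lid 108 mm above the table. Origin under its middle, own x away from its front. On its left (own +y) side a bent steel bar, 7 mm thick, rises to 200 mm above the table.
- lid_handle (a point): Centre of the round black bar handle above the lid's front: 14 mm thick, 130 mm long, along own y, on two pillars 110 mm apart; its axis is 42 mm above the lid's top and, lid shut, 150 mm above the table. Own axes turn with the lid: x along the lid from handle towards hinge, z the lid's upward normal.
- lid_hinge (a point): Middle of the lid's hinge line, which runs along own y at the dryer's far side, 96 mm above the table, 110 mm beyond the dryer's middle. The handle's centre lies 195 mm from it along own -x and 54 mm along own +z. Own axes turn with the lid.
- lid_pointer (a point): Tip of the small steel pointer (17 mm long, 12 mm wide, 6 mm thick) on the lid's left (own +y) edge, 125 mm from the hinge line; it moves with the lid, close beside the bent bar. Own axes turn with the lid.
- mark_tip (a point): The vent mark: middle of the inner face of the small black clamp, 24 x 16 x 18 mm, with a thumb screw, on the bent bar at the dryer's left. The lid is at the marked angle when its pointer is beside the clamp's middle (this point and the pointer's then coincide). Own axes are those the lid will have at that angle.
- dryer_lid (a joint): Opening angle of the lid in rad: 0 shut, grows as the handle is raised (1.1 at most). A spring and the lid's weight pull it shut: about 5 N of upward pull on the handle starts it, about 9 N holds it at 0.75 rad; let go, it falls shut.
- mark_clamp (a joint): The angle in rad, counted as the lid's, at which the vent mark is set: 0.35 to 0.75. Held by stiff friction; not to be moved.
- reagent: Bystander, to be left alone: amber bottle, 66 mm across, 160 mm tall; origin at the middle of its underside.
- slide_box: Bystander, to be left alone: closed flat grey slide box, 85 x 120 x 34 mm; origin at the middle of its underside.
- beaker: Bystander, to be left alone: open glass beaker, 70 mm across, 85 mm tall; origin at the middle of its underside.
- jar: Bystander, to be left alone: squat closed glass jar, 60 mm across, 70 mm tall; origin at the middle of its underside.
- forceps: Bystander, to be left alone: steel forceps lying flat, 120 mm long; origin at the middle of its underside.
There are look-alikes about, which are no part of the job. Leave any green or red look-alike of the part that bears rack_eye alone. What is shaped like the peg_stand but yellow is not meant.

How it is judged:
By the outcome, as a careful person would: the job done as asked, in the order asked, and still so for the second after the job is handed in, while the arm keeps its last pose, push and grip.
It also fails if it takes over 58 s, if anything falls off the work surface, if the arm or the gripper's body presses on something with over 40 N, if the wrist force passes 120 N, or if a joint passes its speed limit or range.

## Working session

There is one attempt and no reset: what is moved stays moved. The work goes in short steps, Python scripts to look and compute and a shell command to move; the robot and the scene stay as the last step left them, time stands still between calls to the robot, and variables do not carry over. Pictures are saved under pics/ and viewed, at most 10 in all, crops included, and the job is handed in when it is done.

```bash
ls; mkdir -p pics
python3 - <<'E'
from bench import r
import cv2,numpy as np
s=r.sense();print(s, r.tcp_to_grasp)
for n in("scene","top"):
    cv2.imwrite(f"pics/{n}0.png",r.snapshot(n)[:,:,::-1]);
    p=r.camera_params(n);print(n,p)
print(r.camera_params("wrist"))
a=cv2.imread("pics/scene0.png");b=cv2.imread("pics/top0.png")
cv2.imwrite("pics/s.png",cv2.resize(a,(800,600),interpolation=2));cv2.imwrite("pics/t.png",cv2.resize(b,(800,600),interpolation=2))
E
```

```text
pics
{'time': 0.0, 'joint_pos': array([ 6.89024760e+01,  7.51576460e+00,  8.53287893e+01, -6.37891073e-04,
        8.72599401e+01, -4.89300606e+00]), 'qd': array([ 0.09821525, -0.03472498, -0.0405144 , -0.03770542,  0.01800394,
        0.06961816]), 'joint_efforts': array([-1.56065755e-03, -5.69420886e+01, -5.00536501e+01, -2.17478901e-04,
        1.52846082e-02,  2.68483979e-05]), 'tool_pos': array([167.22832439, 575.66624337, 230.2422648 ]), 'tcp_rot': array([-1.79895832e+02, -8.27806276e-03,  1.63795506e+02]), 'ft_force': array([-0.73311154,  0.51175304,  0.74710667]), 'wrist_torque': array([ 0.00478288,  0.03147007, -0.058403  ]), 'grip_force': 0.0, 'finger_gap': 85.37858691212558} 18.700000000000003
scene {'fx': 350.4039977049069, 'fy': 350.4039977049069, 'cx': 252.25453760297455, 'cy': 187.03021140482494, 'R': array([[ 0.83295231,  0.5533155 ,  0.00569266],
       [ 0.33394889, -0.49446514, -0.80248511],
       [-0.44121264,  0.67033288, -0.59664498]]), 't': array([-510.8352645 ,  -44.60633363, 1296.9334505 ])}
top {'fx': 366.161885557652, 'fy': 366.161885557652, 'cx': 253.71986705129385, 'cy': 193.32849542490132, 'R': array([[-0.00835238, -0.99978541,  0.01895736],
       [-0.99624937,  0.00668704, -0.08626975],
       [ 0.08612447, -0.01960682, -0.99609144]]), 't': array([  51.71809828,  564.3421672 , 1200.1177254 ])}
{'fx': 326.36715772556846, 'fy': 326.36715772556846, 'cx': 254.12099133195252, 'cy': 196.58782020954433, 'mount': array([[ 1.07014526e-03, -9.65961628e-01, -2.58683180e-01,
         6.61415076e+01],
       [ 9.99999397e-01,  1.09746817e-03,  3.87828585e-05,
         1.31009771e+00],
       [ 2.46433802e-04, -2.58683066e-01,  9.65962220e-01,
        -1.41585208e+02],
       [ 0.00000000e+00,  0.00000000e+00,  0.00000000e+00,
         1.00000000e+00]])}
```

View pics/s.png

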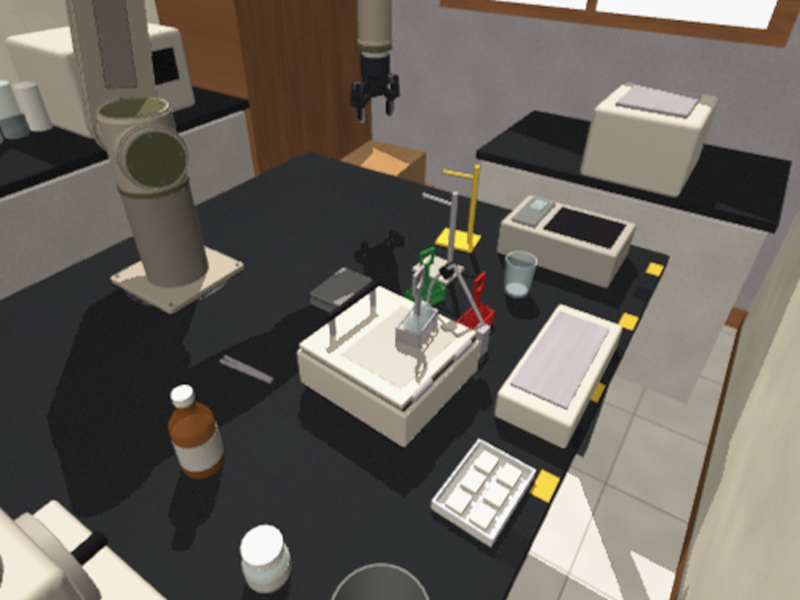

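View pics/t.png

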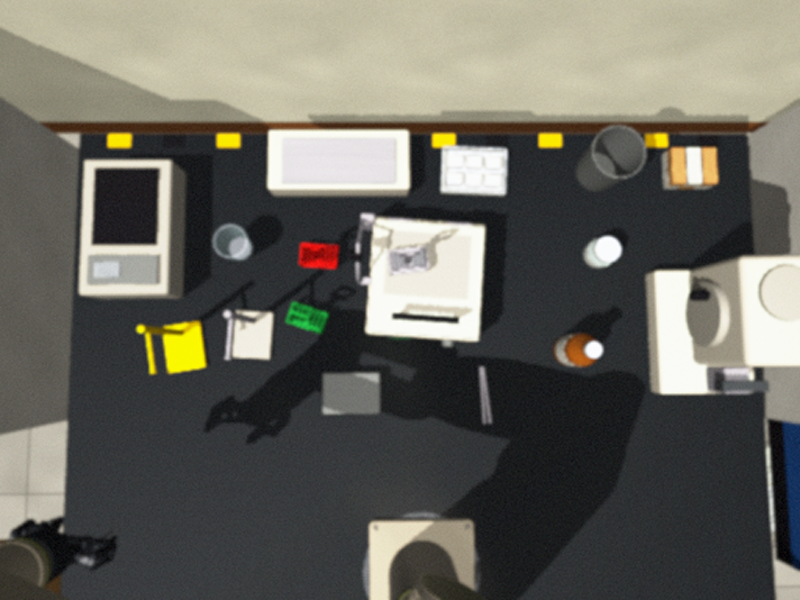

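```bash
cat > h.py <<'E'
import numpy as np,cv2
from bench import r
from scipy.spatial.transform import Rotation as Ro
def cam(n,s=None):
    p=r.camera_params(n);K=np.array([[p['fx'],0,p['cx']],[0,p['fy'],p['cy']],[0,0,1]])
    if n=='wrist':
        s=s or r.sense();T=np.eye(4);T[:3,:3]=Ro.from_euler('xyz',s['tcp_rot'],degrees=True).as_matrix();T[:3,3]=s['tool_pos']
        M=np.linalg.inv(T@p['mount']);return K,M[:3,:3],M[:3,3]
    return K,p['R'],p['t']
def proj(c,X): 
    K,R,t=c;q=(R@np.atleast_2d(X).T).T+t;q=(K@q.T).T;return q[:,:2]/q[:,2:]
def plane(c,uv,z):
    K,R,t=c;d=R.T@np.linalg.inv(K)@[*uv,1];o=-R.T@t;return o+d*(z-o[2])/d[2]
def tri(c1,u1,c2,u2):
    X=cv2.triangulatePoints(c1[0]@np.c_[c1[1],c1[2]],c2[0]@np.c_[c2[1],c2[2]],np.array(u1,float).reshape(2,1),np.array(u2,float).reshape(2,1));X=(X[:3]/X[3]).ravel()
    return X,proj(c1,X)[0]-u1,proj(c2,X)[0]-u2
E
python3 - <<'E'
import cv2
a=cv2.imread("pics/scene0.png");b=cv2.imread("pics/top0.png")
cv2.imwrite("pics/s1.png",cv2.resize(a[115:285,190:325],None,fx=3.5,fy=3.5,interpolation=2))
cv2.imwrite("pics/t1.png",cv2.resize(b[130:230,135:315],None,fx=4.4,fy=4.4,interpolation=2))
E
```

```text
(no output)
```

View pics/s1.png

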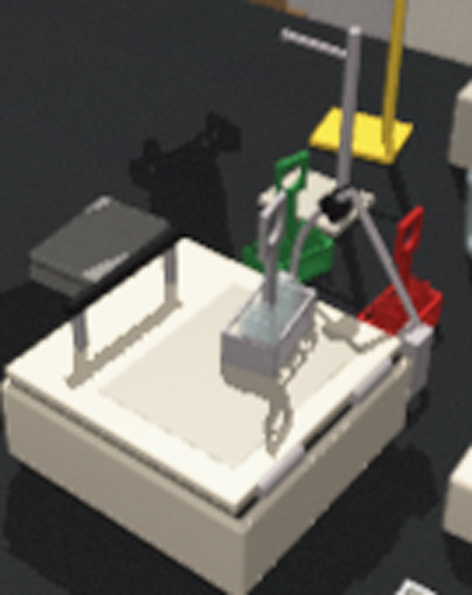

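View pics/t1.png

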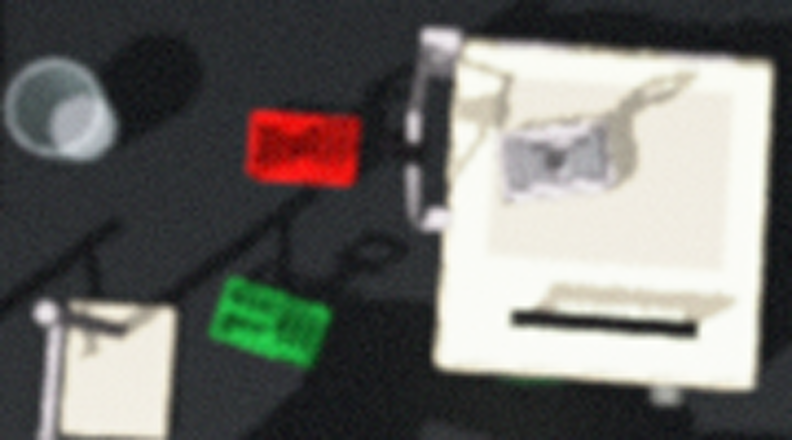

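Run:
```python
from h import *
S,T=cam('scene'),cam('top')
s=lambda x,y:(190+x/3.5,115+y/3.5); t=lambda x,y:(135+x/4.4,130+y/4.4)
np.set_printoptions(precision=1,suppress=True)
for n,a,b in [('peghead',s(284,34),(146,229)),('posttop',s(354,30),t(45,312)),('handleL',s(172,236),t(511,318)),('handleR',s(72,302),t(697,328)),('eye',s(272,215),t(555,158)),('clamp',s(340,205),t(413,152))]:
    print(n,*tri(S,a,T,b))
print([plane(T,t(*p),108) for p in[(455,40),(774,60),(757,388),(433,370)]])
print('handle z150',[plane(T,t(*p),150) for p in[(511,318),(697,328)]])
print('basket',[plane(T,t(*p),140) for p in[(497,125),(603,118),(614,188),(505,202)]])
print('foot',[plane(T,t(*p),10) for p in[(70,300),(179,307),(168,437)]])
print('posttop',plane(T,t(45,312),215),'peg',plane(T,t(45,312),185),plane(T,(146,229),185))
```

```text
peghead [451.  360.9 182.4] [-0.2  0. ] [-0.1 -0.2]
posttop [530.2 356.9 210.5] [-0.3  0.1] [-0.2 -0.3]
handleL [527.6  58.  144.8] [-0.1  0. ] [-0.1 -0.1]
handleR [520.7 -66.6 154.9] [-0.9  0. ] [-0.5 -0.6]
eye [630.4  33.  220. ] [-2.5  0.2] [-1.2 -1.7]
clamp [640.7 125.4 180.4] [-1.9  0.2] [-0.9 -1.5]
[array([729.3,  95.9, 108. ]), array([ 713.8, -132.9,  108. ]), array([ 478.9, -115.7,  108. ]), array([493.4, 112.5, 108. ])]
handle z150 [array([527. ,  57.9, 150. ]), array([519.3, -68.7, 150. ])]
basket [array([661.7,  66.4, 140. ]), array([666.2,  -7.2, 140. ]), array([617.2, -14.2, 140. ]), array([607.8,  61.3, 140. ])]
foot [array([551.9, 392.7,  10. ]), array([545.9, 309.8,  10. ]), array([447.1, 317.1,  10. ])]
posttop [528.9 355.  215. ] peg [531.  363.3 185. ] [450.4 359.7 185. ]
```

```bash
python3 -m handwheel '[[0,0,-0.034,-7.1],[0,0,-0.034,-7.1],[0,0,-0.034,-7],[-0.026,-0.039,0,0],[-0.026,-0.039,0,0],[-0.026,-0.039,0,0],[-0.026,-0.039,0,0],[-0.026,-0.039,0,0],[-0.026,-0.039,0,0],[-0.026,-0.039,0,0]]'
python3 -m handwheel '[[-0.026,-0.039,0,0],[-0.026,-0.039,0,0],[-0.026,-0.039,0,0],[-0.026,-0.039,0,0],[-0.026,-0.039,0,0],[-0.026,-0.039,0,0],[-0.026,-0.039,0,0],[-0.026,-0.039,0,0],[0,0,0,0],[0,0,0,0]]'
python3 - <<'E'
from h import *
s=r.sense();im=r.snapshot('wrist')[:,:,::-1]
cv2.imwrite('pics/w1.png',cv2.resize(im,(800,600),interpolation=2));cv2.imwrite('pics/w1raw.png',im)
import pickle;pickle.dump(s,open('w1.pkl','wb'));print(s['time'],s['tool_pos'],s['tcp_rot'])
E
```

```text
time: 1.1
tool_pos: [373.1, 318.4, 333.0]
tcp_rot: [-180.0, -0.0, -175.0]
ft_force: [0.9, 0.6, -0.3]
finger_gap: 85.4
grip_force: 0.0
time: 2.1
tool_pos: [606.9, 26.3, 331.9]
tcp_rot: [180.0, -0.1, -175.1]
ft_force: [-0.3, 0.9, -0.3]
finger_gap: 85.1
grip_force: 0.0
2.1 [606.90623239  26.30515945 331.89724899] [ 1.79969035e+02 -1.40311718e-01 -1.75128554e+02]
```

View pics/w1.png

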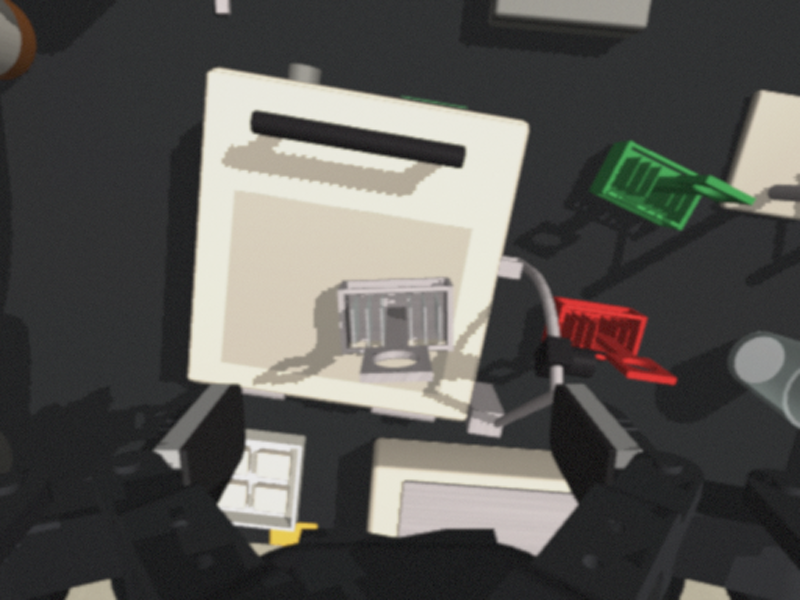

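Run:
```python
from h import *
import pickle
np.set_printoptions(precision=1,suppress=True)
s=pickle.load(open('w1.pkl','rb'));W=cam('wrist',s);S,T=cam('scene'),cam('top')
f=lambda x,y:((x+.5)*.64-.5,(y+.5)*.64-.5)
print('plate top',[plane(W,f(*p),240) for p in[(360,375),(434,375)]])
print('hole',plane(W,f(397,360),220))
print('rim140',[plane(W,f(*p),140) for p in[(337,284),(451,277),(453,346),(345,350)]])
print('handle',[plane(W,f(*p),150) for p in[(254,121),(464,156)]])
c=f(565,356);S_c=(190+340/3.5,115+205/3.5);T_c=(135+413/4.4,130+152/4.4)
print('clamp',tri(W,c,S,S_c),tri(W,c,T,T_c))
print('lid108',[plane(W,f(*p),108) for p in[(207,69),(527,122),(466,419),(189,380)]])
print(proj(W,[[635,30,220],[630.4,33,220],[638,26,220]])/.64)
```

```text
plate top [array([639.2,  12.3, 240. ]), array([636.1,  48.5, 240. ])]
hole [637.4  30.3 220. ]
rim140 [array([617.2, -11.7, 140. ]), array([605.9,  63.7, 140. ]), array([654. ,  70.6, 140. ]), array([663.3,  -3.6, 140. ])]
handle [array([519.6, -65.7, 150. ]), array([528.7,  61.9, 150. ])]
clamp (array([642.1, 134.9, 176.4]), array([-0.2, -0.2]), array([ 0.1, -0. ])) (array([630.7, 121.3, 212.1]), array([-0.3,  0.5]), array([-0.1,  0.1]))
lid108 [array([ 486.9, -108.5,  108. ]), array([501.4, 106.9, 108. ]), array([724.2,  92.3, 108. ]), array([ 709.7, -124.3,  108. ])]
[[396.5 355.4]
 [402.9 347.6]
 [388.4 360.1]]
```

```bash
python3 -m handwheel '[[0,0,0,-2.6],[-0.03,0,0,0],[0,0,0.03,0],[0,0,0.03,0],[0,0,0.03,0],[0,0,0.02,0],[0,0,0.02,0],[0,0,0,0]]' 0.0854 40
python3 -m handwheel '[[0,0,0,0],[0,0,0,0],[0,0,0,0],[0,0,0,0],[0,0,0,0],[0,0,0,0]]' 0.02 40
```

```text
time: 2.95
tool_pos: [634.0, 33.0, 199.9]
tcp_rot: [179.9, -0.3, -172.3]
ft_force: [-0.8, -0.3, -0.9]
finger_gap: 85.2
grip_force: 0.0
time: 3.55
tool_pos: [637.4, 31.3, 204.8]
tcp_rot: [-180.0, 0.1, -172.4]
ft_force: [-0.0, -0.3, 5.7]
finger_gap: 35.0
grip_force: 40.2
```

```bash
python3 -m handwheel '[[0,0,-0.005,0],[0,0,-0.015,0],[0,0,-0.025,0],[0,0,-0.025,0],[0,0,-0.025,2],[0,0,-0.015,4],[0.004,0.005,0,4],[0.01,0.013,0,1.6],[0.018,0.024,0,0],[0.02,0.026,0,0]]'
python3 -m handwheel '[[0.02,0.026,0,0],[0.02,0.026,0,0],[0.02,0.026,0,0],[0.02,0.026,0,0],[0.02,0.026,0,0],[0.02,0.026,0,0],[0.02,0.026,0,0],[0.02,0.026,0,0],[0.018,0.024,0,0],[0.012,0.016,0,0]]'
python3 -m handwheel '[[0.008,0.012,0,0],[0.006,0.007,0,0],[0,0,0,0],[0,0,0,0],[0,0,0,0]]'
python3 - <<'E'
from h import *
s=r.sense();im=r.snapshot('wrist')[:,:,::-1]
cv2.imwrite('pics/w2.png',cv2.resize(im,(800,600),interpolation=2));cv2.imwrite('pics/w2raw.png',im)
import pickle;pickle.dump(s,open('w2.pkl','wb'));print(s['time'],s['tool_pos'],s['tcp_rot'],s['ft_force'])
E
```

```text
time: 4.55
tool_pos: [588.2, 102.2, 313.9]
tcp_rot: [-180.0, -0.0, 175.9]
ft_force: [-0.1, 0.2, -1.3]
finger_gap: 35.1
grip_force: 39.9
time: 5.55
tool_pos: [415.0, 364.4, 314.3]
tcp_rot: [180.0, 0.0, 176.1]
ft_force: [0.1, -0.5, -1.6]
finger_gap: 35.2
grip_force: 39.9
time: 6.05
tool_pos: [404.3, 382.0, 313.3]
tcp_rot: [-180.0, 0.0, 175.9]
ft_force: [0.3, -0.7, -2.3]
finger_gap: 35.3
grip_force: 39.9
6.05 [404.32943801 382.01203371 313.31108855] [-1.79981587e+02  8.72162083e-03  1.75936433e+02] [ 0.31669028 -0.71021316 -2.26131894]
```

View pics/w2.png

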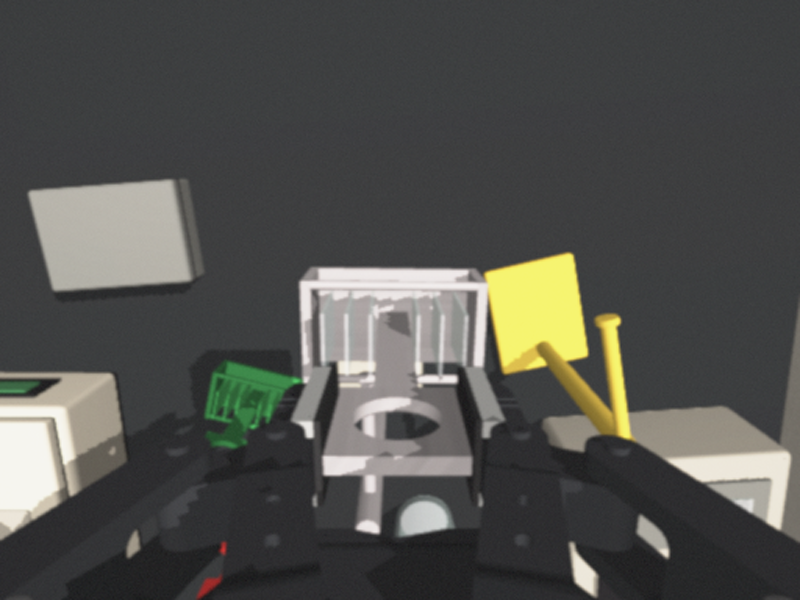

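```bash
python3 -m handwheel '[[-0.006,-0.008,0,0],[-0.014,-0.019,0,0],[-0.022,-0.03,0,0],[-0.022,-0.03,0,0],[-0.014,-0.019,0,0],[-0.006,-0.008,0,0],[0,0,0,0],[0,0,0,0],[0,0,0,0]]'
python3 - <<'E'
from h import *
s=r.sense();im=r.snapshot('wrist')[:,:,::-1]
cv2.imwrite('pics/w3.png',cv2.resize(im,(800,600),interpolation=2));cv2.imwrite('pics/w3raw.png',im)
import pickle;pickle.dump(s,open('w3.pkl','wb'));print(s['time'],s['tool_pos'],s['tcp_rot'],s['ft_force'])
E
```

```text
time: 7.0
tool_pos: [479.1, 264.0, 313.3]
tcp_rot: [180.0, -0.0, 176.1]
ft_force: [-0.9, 0.9, -1.5]
finger_gap: 35.4
grip_force: 40.1
7.0 [479.09197828 263.98405098 313.28756213] [ 1.79982661e+02 -1.37291125e-02  1.76059306e+02] [-0.92363681  0.90697345 -1.479641  ]
```

View pics/w3.png

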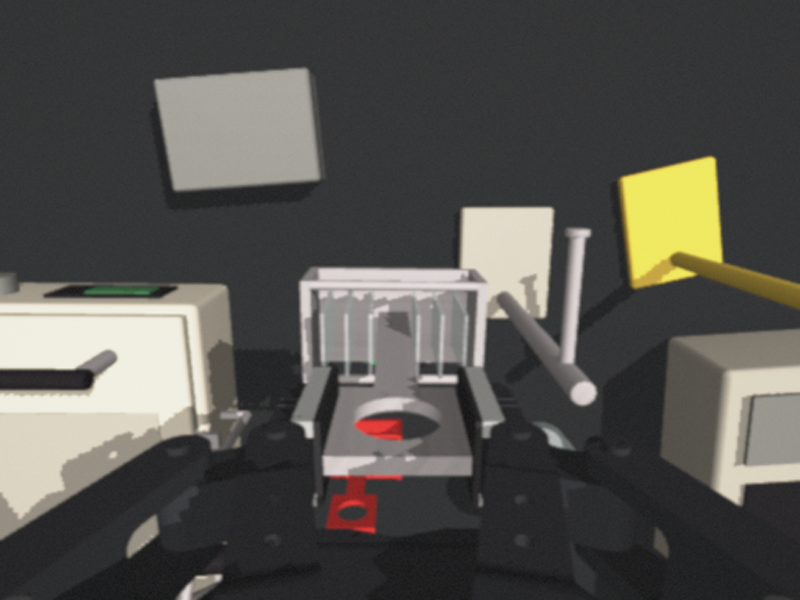

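Run:
```python
from h import *
import pickle
np.set_printoptions(precision=1,suppress=True)
s=pickle.load(open('w3.pkl','rb'));W=cam('wrist',s);S,T=cam('scene'),cam('top')
f=lambda x,y:((x+.5)*.64-.5,(y+.5)*.64-.5)
print('head',plane(W,f(577,234),185),'pegroot',plane(W,f(569,356),185),'posttop',plane(W,f(583,392),215))
print('foot',[plane(W,f(*p),10) for p in[(461,208),(552,208),(547,318)]])
print('head tri',tri(W,f(577,234),S,(190+284/3.5,115+34/3.5)),tri(W,f(577,234),T,(146,229)))
for z in(340,344,348,352,356):
    a,b=plane(W,f(323,466),z),plane(W,f(473,466),z);print(z,np.linalg.norm(a-b),(a+b)/2-s['tool_pos'],(b-a)[:2], plane(W,f(397,418),z-20)-s['tool_pos'])
```

```text
head [452.  362.3 185. ] pegroot [520.3 359.4 185. ] posttop [528.5 357.  215. ]
foot [array([447.8, 322.4,  10. ]), array([453.1, 400.3,  10. ]), array([551.4, 396.8,  10. ])]
head tri (array([451.7, 362.7, 182.2]), array([-0.7, -0.8]), array([ 0.2, -0.1])) (array([450.2, 356.5, 199.6]), array([-1.1,  0.5]), array([-0.3,  0.1]))
340 38.15496145301184 [ 6.8  1.2 26.7] [ 2.6 38.1] [3.6 1.1 6.7]
344 36.8265208204654 [ 4.2  1.4 30.7] [ 2.5 36.7] [ 1.6  1.3 10.7]
348 35.498080187918966 [ 1.7  1.5 34.7] [ 2.4 35.4] [-0.5  1.4 14.7]
352 34.169639555372605 [-0.8  1.7 38.7] [ 2.3 34.1] [-2.5  1.6 18.7]
356 32.84119892282619 [-3.3  1.8 42.7] [ 2.2 32.8] [-4.6  1.7 22.7]
```

```bash
python3 -m handwheel '[[0.005,0.007,0,0],[0.011,0.015,0,0],[0.018,0.0255,0,0],[0.018,0.0255,0,0],[0.011,0.015,0,0],[0.0046,0.0062,0,0],[0,0,0.01,0],[0,0,0.02,0],[0,0,0.03,0],[0,0,0.03,0]]'
python3 -m handwheel '[[0,0,0.028,0],[0,0,0.016,0],[0,0,0.01,0],[0,0,0,0],[0,0,0,0],[0,0,0,0]]'
python3 - <<'E'
from h import *
s=r.sense();im=r.snapshot('wrist')[:,:,::-1]
cv2.imwrite('pics/w4.png',cv2.resize(im,(800,600),interpolation=2));cv2.imwrite('pics/w4raw.png',im)
import pickle;pickle.dump(s,open('w4.pkl','wb'));print(s['time'],s['tool_pos'],s['tcp_rot'],s['ft_force'])
E
```

```text
time: 8.05
tool_pos: [419.3, 361.1, 222.0]
tcp_rot: [180.0, 0.0, 176.0]
ft_force: [-0.3, -0.3, -1.7]
finger_gap: 34.8
grip_force: 40.1
time: 8.65
tool_pos: [419.7, 362.5, 171.1]
tcp_rot: [179.9, 0.1, 176.0]
ft_force: [0.2, -0.2, -1.4]
finger_gap: 35.3
grip_force: 40.1
8.65 [419.70038097 362.459631   171.13221633] [1.79897499e+02 1.30022693e-01 1.75996099e+02] [ 0.18784457 -0.21442526 -1.36576037]
```

View pics/w4.png

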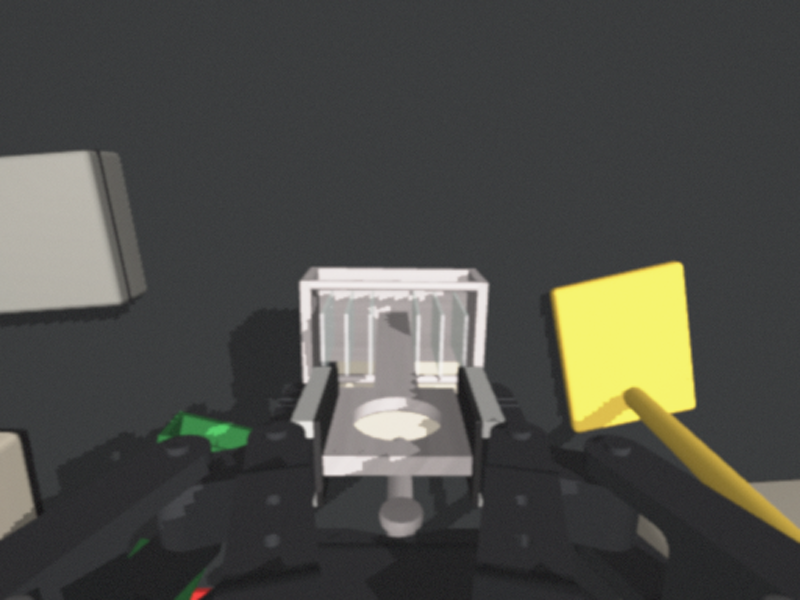

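```bash
python3 -m handwheel '[[-0.004,0,0.001,0],[-0.01,0,0,0],[-0.012,0,0,0],[-0.01,0,0,0],[-0.004,0,0,0],[0,0,0,0]]'
python3 -m handwheel '[[-0.006,0,0,0],[-0.01,0,0,0],[-0.008,0,0,0],[-0.003,0,0,0],[0,0,0,0]]'
```

```text
time: 9.3
tool_pos: [459.4, 358.8, 168.0]
tcp_rot: [-180.0, -0.0, 175.9]
ft_force: [-0.6, 0.8, -2.1]
finger_gap: 35.2
grip_force: 40.1
time: 9.8
tool_pos: [486.1, 357.1, 168.2]
tcp_rot: [-180.0, -0.0, 176.0]
ft_force: [-1.0, -0.9, -1.6]
finger_gap: 34.9
grip_force: 40.1
```

```bash
python3 -m handwheel '[[0,0,0.002,0],[0,0,0.002,0],[0,0,0.002,0],[0,0,0,0]]'; python3 -m handwheel '[[0,0,0.001,0],[0,0,0,0]]';python3 -m handwheel '[[0,0,0.001,0],[0,0,0,0]]'
```

```text
time: 10.2
tool_pos: [485.1, 357.1, 161.7]
tcp_rot: [-180.0, -0.0, 176.0]
ft_force: [-0.0, -0.9, -1.9]
finger_gap: 35.2
grip_force: 40.1
time: 10.4
tool_pos: [485.5, 357.2, 161.2]
tcp_rot: [-180.0, -0.0, 176.0]
ft_force: [-0.0, -0.2, -1.1]
finger_gap: 35.2
grip_force: 40.1
time: 10.6
tool_pos: [485.7, 357.3, 160.8]
tcp_rot: [180.0, 0.0, 176.0]
ft_force: [-1.3, -1.6, 1.5]
finger_gap: 35.4
grip_force: 40.5
```

```bash
python3 -m handwheel '[[0,0,0,0],[0,0,0,0],[0,0,0,0],[0,0,0,0],[0,0,0,0],[0,0,0,0]]' 0.06
python3 -m handwheel '[[0,0,-0.006,0],[0,0,-0.015,0],[0,0,-0.03,0],[0,0,-0.03,0],[0,0,-0.03,0],[0,0,-0.02,0],[0,0,0,0]]'
python3 - <<'E'
from h import *
s=r.sense();im=r.snapshot('wrist')[:,:,::-1];b=r.snapshot('scene')[:,:,::-1];t=r.snapshot('top')[:,:,::-1]
q=lambda i,w,h:cv2.resize(i,(w,h),interpolation=2)
o=np.vstack([np.hstack([q(im,400,300),q(b[105:255,180:380],400,300)]),np.hstack([q(t[120:270,110:310],400,300),q(b,400,300)])])
cv2.imwrite('pics/w5.png',o)
E
```

```text
time: 11.2
tool_pos: [485.6, 357.2, 160.3]
tcp_rot: [-180.0, 0.0, 176.0]
ft_force: [0.6, 0.2, 0.2]
finger_gap: 59.8
grip_force: 0.0
time: 11.9
tool_pos: [487.2, 358.2, 297.4]
tcp_rot: [179.7, 0.4, 176.0]
ft_force: [-0.5, -0.0, -0.2]
finger_gap: 60.2
grip_force: 0.0
```

View pics/w5.png

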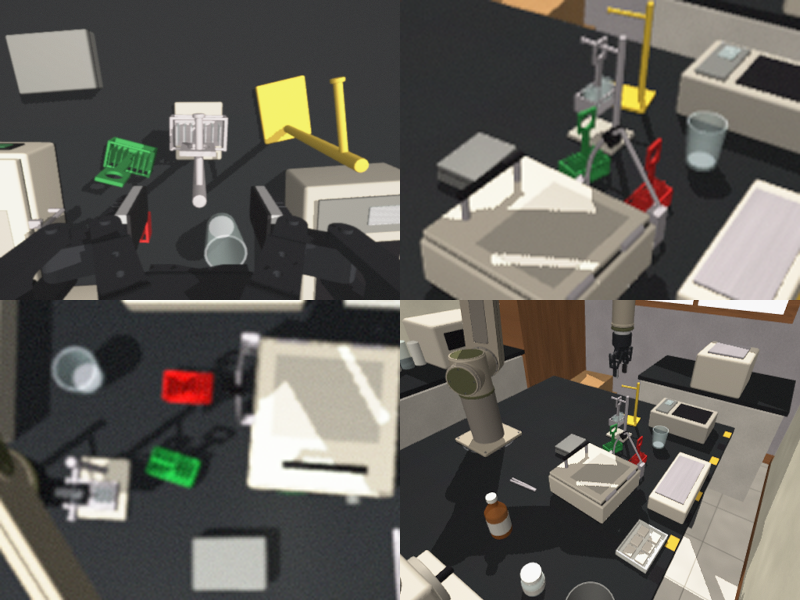

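```bash
python3 -m handwheel '[[0,0,0,8.2],[0,0,0,8.2],[0,0,0,8.2],[0,0,0,8.2],[0,0,0,8.2],[0,0,0,8.2],[0,0,0,8.2],[0,0,0,8.2],[0,0,0,8.2],[0,0,0,8.2]]' 0.06
python3 -m handwheel '[[0,0,0,7.8],[-0.02,0.004,0,0],[-0.04,0.007,0,0],[-0.045,0.008,0,0],[-0.045,0.008,0,0],[-0.045,0.008,0,0],[-0.045,0.008,0,0],[-0.045,0.008,0,0],[-0.03,0.006,0,0],[-0.013,0.0034,0,0]]'
python3 -m handwheel '[[0,0,0.02,0],[0,0,0.03,0],[0,0,0.02,0],[0,0,0,0],[0,0,0,0]]'
python3 - <<'E'
from h import *
s=r.sense();W=cam('wrist',s);im=r.snapshot('wrist');cv2.imwrite('pics/w6raw.png',im[:,:,::-1])
import pickle;pickle.dump(s,open('w6.pkl','wb'));print(s['tool_pos'],s['tcp_rot'])
# dark handle: on bright lid
m=(im.max(2)<60).astype(np.uint8)
n,l,st,c=cv2.connectedComponentsWithStats(m)
for i in range(1,n):
    if st[i,4]>300: print(st[i],c[i],plane(W,c[i],150))
print('pred',proj(W,[[523.7,-3,150],[528,62,150],[519.5,-67,150]]))
# clamp angle from earlier cues
e=np.array([.9978,-.0663,0]);n_=np.array([.0663,.9978,0]);H=np.array([718.3,-15.9,96])
f=lambda x,y:((x+.5)*.64-.5,(y+.5)*.64-.5)
w1=cam('wrist',pickle.load(open('w1.pkl','rb')))
for nm,C,uv in[('S',cam('scene'),(190+338/3.5,115+205/3.5)),('W1',w1,f(560,356)),('T',cam('top'),(135+413/4.4,130+152/4.4))]:
  K,R,t=C;d=R.T@np.linalg.inv(K)@[*uv,1];o=-R.T@t;X=o+d*((136-(o-H)@n_)/(d@n_));a,b=-(X-H)@e,X[2]-96
  print(nm,X,np.hypot(a,b),np.arctan2(b,a)-6/125)
E
```

```text
time: 13.05
tool_pos: [484.9, 356.8, 289.4]
tcp_rot: [-179.8, 0.1, 93.7]
ft_force: [0.1, -0.2, -1.0]
finger_gap: 60.1
grip_force: 0.0
time: 14.05
tool_pos: [523.4, 23.2, 289.7]
tcp_rot: [-179.9, 0.0, 86.0]
ft_force: [-0.2, 0.2, -0.3]
finger_gap: 59.8
grip_force: 0.0
time: 14.55
tool_pos: [523.6, 26.5, 220.9]
tcp_rot: [-179.9, -0.0, 86.2]
ft_force: [-0.5, -0.2, 0.6]
finger_gap: 59.9
grip_force: 0.0
[523.57145403  26.49795377 220.89199984] [-1.79897124e+02 -8.54976580e-03  8.62342292e+01]
[     0      0    512    384 112449] [204.87557026 204.26489342] [489.94164166  33.10865278 150.        ]
[ 251  158   19  174 2892] [259.3115491  241.84439834] [525.14722326   3.38397564 150.        ]
pred [[257.8107925  250.36650098]
 [258.24253666 158.34899066]
 [257.4880708  328.66727361]]
S [644.89418612 125.27739573 182.84561865] 119.85677066715623 0.7624223643715792
W1 [637.8531937  125.74524279 187.73407929] 128.2739989836614 0.7488267381199476
T [645.23202612 125.25494755 126.88281273] 87.8715513593392 0.3111237851509712
```

```bash
python3 -m handwheel '[[0,0.0015,0.02,0],[0,0,0.03,0],[0,0,0.025,0],[0,0,0.013,0],[0,0,0,0],[0,0,0,0]]' 0.06 50
python3 -m handwheel '[[0,0,0,0],[0,0,0,0],[0,0,0,0],[0,0,0,0],[0,0,0,0],[0,0,0,0],[0,0,0,0]]' 0 50
python3 - <<'E'
import numpy as np
# tool-frame steps for arc from theta to theta (tool y = toward hinge, tool z = down)
R=np.hypot(195,54);a=np.arctan2(54,195)
th=np.array([0,.05,.1,.15,.2,.25,.3,.35,.4,.45,.5,.55,.6,.65,.7,.72]);y=-R*np.cos(a+th);z=R*np.sin(a+th)
print(np.round(np.c_[th[1:],np.diff(y),-np.diff(z)],2).tolist(),z[-1]-z[0],y[-1]-y[0])
E
```

```text
time: 15.2
tool_pos: [526.5, 25.9, 134.9]
tcp_rot: [179.9, -0.0, 86.2]
ft_force: [0.2, 0.1, 1.2]
finger_gap: 59.7
grip_force: 0.0
time: 15.9
tool_pos: [527.3, 25.7, 134.5]
tcp_rot: [179.8, -0.0, 86.2]
ft_force: [6.7, 0.1, 0.3]
finger_gap: 12.4
grip_force: 48.7
[[0.05, 2.94, -9.68], [0.1, 3.42, -9.52], [0.15, 3.89, -9.34], [0.2, 4.36, -9.13], [0.25, 4.81, -8.9], [0.3, 5.25, -8.65], [0.35, 5.67, -8.38], [0.4, 6.08, -8.08], [0.45, 6.48, -7.77], [0.5, 6.86, -7.44], [0.55, 7.22, -7.08], [0.6, 7.57, -6.71], [0.65, 7.89, -6.33], [0.7, 8.2, -5.92], [0.72, 3.36, -2.25]] 115.17752040804561 84.00465510398506
```

```bash
python3 -m handwheel '[[0,0.0029,-0.0097,0],[0,0.0034,-0.0095,0],[0,0.0039,-0.0093,0],[0,0.0044,-0.0091,0],[0,0,0,0],[0,0,0,0]]'
```

```text
time: 16.5
tool_pos: [539.8, 24.7, 169.6]
tcp_rot: [-179.9, 0.0, 86.2]
ft_force: [5.2, -1.1, -10.8]
finger_gap: 12.3
grip_force: 48.8
```

```bash
python3 -m handwheel '[[0,0.0048,-0.0089,0],[0,0.0052,-0.0087,0],[0,0.0057,-0.0084,0],[0,0.0061,-0.0081,0],[0,0.0065,-0.0078,0],[0,0,0,0]]'
python3 -m handwheel '[[0,0.0069,-0.0074,0],[0,0.0072,-0.0071,0],[0,0.0076,-0.0067,0],[0,0.0079,-0.0063,0],[0,0.0082,-0.0059,0],[0,0.0034,-0.0023,0],[0,0,0,0],[0,0,0,0],[0,0,0,0]]'
python3 - <<'E'
from h import *
import pickle
s=r.sense();im=r.snapshot('wrist')[:,:,::-1];b=r.snapshot('scene')[:,:,::-1];t=r.snapshot('top')[:,:,::-1]
for n,i in zip('wst',(im,b,t)): cv2.imwrite(f'pics/{n}7raw.png',i)
pickle.dump(s,open('w7.pkl','wb'));print(s['tool_pos'],s['tcp_rot'],s['ft_force'])
e=np.array([.9978,-.0663,0]);n_=np.array([.0663,.9978,0]);H=np.array([718.3,-15.9,96])
W,S,T=cam('wrist',s),cam('scene'),cam('top')
for th in(.65,.7,.75):
  X=H+127*n_-125*np.cos(th)*e+[0,0,125*np.sin(th)+6*np.cos(th)]-6*np.sin(th)*-e
  print(th,X,proj(W,X),proj(S,X),proj(T,X))
E
```

```text
time: 17.1
tool_pos: [567.7, 22.7, 214.4]
tcp_rot: [-179.9, 0.0, 86.2]
ft_force: [-12.6, -2.4, -0.4]
finger_gap: 11.9
grip_force: 49.5
time: 18.0
tool_pos: [607.6, 19.6, 252.1]
tcp_rot: [-179.8, 0.1, 86.2]
ft_force: [-21.9, -2.6, 14.7]
finger_gap: 11.8
grip_force: 50.1
[607.63435787  19.62128587 252.13596147] [-1.79846745e+02  7.62237609e-02  8.61772737e+01] [-21.89378125  -2.55618481  14.7421106 ]
0.65 [631.0516782  117.17740133 176.42480351] [[282.66751708  55.07966081]] [[280.74539582 175.23487839]] [[230.8064244  166.53080093]]
0.7 [635.18196064 116.90295983 181.11626403] [[290.16544569  53.85173828]] [[282.06108377 174.37870684]] [[230.82657042 164.87884231]]
0.75 [639.54104076 116.6133156  185.59497822] [[298.36081552  52.62559742]] [[283.45370198 173.60522258]] [[230.85501891 163.14819288]]
```

```bash
python3 -m handwheel '[[0,-0.001,-0.0015,0],[0,0,0,0],[0,0,0,0]]'
python3 -m handwheel '[[0,-0.001,-0.0015,0],[0,0,0,0],[0,0,0,0]]'
python3 - <<'E'
from h import *
import pickle
s=r.sense();im=r.snapshot('wrist')[:,:,::-1];b=r.snapshot('scene')[:,:,::-1];t=r.snapshot('top')[:,:,::-1]
for n,i in zip('wst',(im,b,t)): cv2.imwrite(f'pics/{n}8raw.png',i)
pickle.dump(s,open('w8.pkl','wb'));print(s['tool_pos'],s['ft_force'])
q=lambda i,x,y,w,h,k:cv2.resize(i[y:y+h,x:x+w],None,fx=k,fy=k,interpolation=cv2.INTER_CUBIC)
A=q(im,225,5,100,75,4)   # 400x300
B=q(b,245,145,80,60,5)   # 400x300
C=q(t,195,140,80,60,5)
D=q(cv2.imread('pics/w1raw.png'),315,195,80,60,5)
cv2.imwrite('pics/f.png',np.vstack([np.hstack([A,B]),np.hstack([C,D])]))
E
```

```text
time: 18.45
tool_pos: [606.9, 19.7, 251.8]
tcp_rot: [-179.8, 0.1, 86.2]
ft_force: [-14.2, -4.1, 5.3]
finger_gap: 12.1
grip_force: 49.8
time: 18.75
tool_pos: [606.2, 19.7, 251.4]
tcp_rot: [-179.8, 0.1, 86.2]
ft_force: [-7.8, -2.8, -4.4]
finger_gap: 11.9
grip_force: 49.7
[606.19638967  19.72455855 251.42383839] [-7.77308058 -2.84177281 -4.44127276]
```

View pics/f.png

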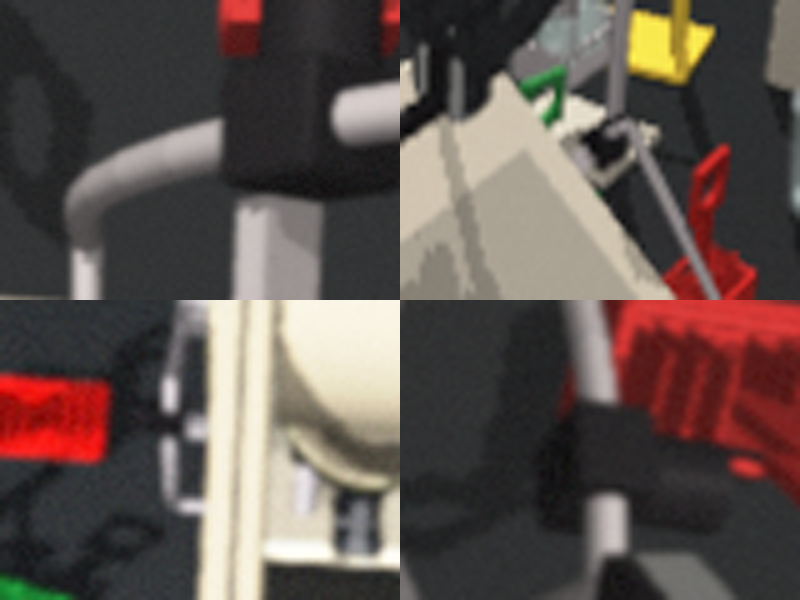

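Run:
```python
import cv2,numpy as np
g=cv2.cvtColor(cv2.imread('pics/w8raw.png'),6)
print('cols',list(range(276,350,2)))
for v in range(10,72,3): print(v,*g[v,276:350:2])
```

```text
cols [276, 278, 280, 282, 284, 286, 288, 290, 292, 294, 296, 298, 300, 302, 304, 306, 308, 310, 312, 314, 316, 318, 320, 322, 324, 326, 328, 330, 332, 334, 336, 338, 340, 342, 344, 346, 348]
10 51 54 75 71 74 72 73 45 36 41 42 46 49 53 51 49 43 42 41 38 35 27 48 76 78 80 67 37 38 38 40 50 50 49 50 50 51
13 51 55 54 47 43 44 38 37 36 38 42 44 49 55 52 48 42 38 39 37 34 26 31 42 42 39 39 39 40 38 37 43 51 52 53 49 50
16 49 52 51 42 43 43 44 33 39 40 42 43 49 46 50 47 44 43 36 39 29 24 35 43 42 39 35 36 38 34 37 49 51 49 51 51 52
19 51 51 51 46 38 41 37 33 37 35 41 41 41 46 42 35 38 37 35 38 37 29 31 38 37 40 41 39 38 34 39 40 50 51 49 50 49
22 53 50 50 42 38 40 42 41 38 40 41 41 44 46 44 32 31 31 29 30 30 28 33 37 39 37 37 39 40 47 62 76 67 53 45 38 40
25 52 52 47 38 40 44 39 40 42 41 44 40 44 47 37 33 31 31 32 38 44 58 82 100 117 148 168 177 187 196 205 210 200 166 101 56 36
28 52 51 38 38 40 44 41 39 41 39 43 40 44 47 35 36 49 136 178 189 199 201 204 207 206 207 207 208 208 206 218 222 206 182 138 123 118
31 49 52 41 38 39 41 40 42 40 42 44 39 45 47 39 34 121 202 208 206 206 206 203 
[... 939 characters left out ...]
 96 79 64 41 41 46 48 49 52 54 53 52 52 52 51 51 54 51 51 50 48 41 35 39 37
58 52 51 52 57 139 190 166 180 156 135 121 120 122 121 111 64 53 54 53 51 52 51 51 51 49 52 50 52 50 53 50 50 53 52 46 36 36
61 52 50 52 58 147 196 196 189 158 141 122 122 121 120 109 60 53 52 49 51 53 51 49 53 52 49 51 49 51 51 52 53 50 50 47 42 40
64 53 52 53 63 155 196 196 187 156 149 137 124 120 123 106 57 53 53 52 52 50 53 51 52 53 52 52 52 51 52 51 52 55 51 50 51 40
67 54 52 53 64 157 196 195 186 156 151 149 149 142 127 103 55 54 51 54 52 52 52 52 51 53 52 54 52 52 50 53 50 50 50 50 51 51
70 52 52 53 69 165 195 196 184 152 151 150 151 150 148 120 56 53 50 50 51 50 51 53 54 49 50 51 50 52 52 51 51 52 51 52 49 52
```

```bash
python3 -m handwheel '[[0,0.0044,-0.0029,0],[0,0.0045,-0.0027,0],[0,0,0,0],[0,0,0,0],[0,0,0,0],[0,0,0,0]]'
cat > e.py <<'E'
from h import *
s=r.sense();im=r.snapshot('wrist')[:,:,::-1];g=cv2.cvtColor(im,6);cv2.imwrite('pics/w9raw.png',im);cv2.imwrite('pics/s9raw.png',r.snapshot('scene')[:,:,::-1])
print(s['time'],s['tool_pos'],s['ft_force'])
print('cols',list(range(256,350,2)))
for v in range(34,80,3): print(v,*g[v,256:350:2])
E
python3 e.py
```

```text
time: 19.5
tool_pos: [614.9, 19.1, 257.5]
tcp_rot: [-179.8, 0.1, 86.2]
ft_force: [-10.0, -4.2, -2.5]
finger_gap: 12.1
grip_force: 49.9
19.5 [614.89146554  19.08927026 257.45800337] [-10.04535878  -4.2271944   -2.45016102]
cols [256, 258, 260, 262, 264, 266, 268, 270, 272, 274, 276, 278, 280, 282, 284, 286, 288, 290, 292, 294, 296, 298, 300, 302, 304, 306, 308, 310, 312, 314, 316, 318, 320, 322, 324, 326, 328, 330, 332, 334, 336, 338, 340, 342, 344, 346, 348]
34 51 51 50 51 45 38 41 41 40 39 40 41 40 43 44 42 34 61 172 202 200 199 199 196 194 191 188 184 183 180 178 185 180 161 126 104 107 111 117 121 119 107 73 42 36 36 38
37 55 64 86 118 127 55 38 39 37 37 40 39 41 45 44 41 31 62 159 178 176 173 168 163 158 153 147 144 137 132 125 124 123 105 92 94 98 102 103 105 108 114 120 120 107 73 43
40 173 182 186 183 150 48 39 39 36 40 38 38 42 39 45 39 35 32 97 129 125 118 111 103 99 95 88 85 82 75 67 62 70 78 82 83 86 91 92 96 98 102 104 108 113 118 119
43 179 177 171 166 131 45 39 38 37 40 37 40 40 40 44 40 34 30 34 46 54 49 45 36 34 29 31 37 49 51 49 49 50 49 55 66 72 78 81 86 89 91 94 98
[... 1134 characters left out ...]
20 67 51 50 51 49 53 51 50 49 51 52 49 51 53 51 49 51 53 51 50 52 46 40 37 38 40
70 51 51 51 53 50 50 52 52 51 50 103 188 195 194 168 142 140 140 140 140 130 68 51 52 52 50 50 51 50 48 51 50 50 49 52 52 47 47 48 52 48 51 50 48 37 35 37
73 51 51 51 48 50 50 49 52 52 51 104 187 194 194 167 142 138 140 139 140 129 67 51 48 51 52 50 51 53 53 49 50 49 49 50 51 52 50 50 50 49 49 49 52 49 44 38
76 52 49 55 52 51 52 52 50 53 50 120 191 195 194 163 140 141 140 138 142 127 65 50 48 52 51 51 49 51 51 50 50 51 50 50 49 51 50 50 52 50 51 52 50 49 45 41
79 52 49 52 51 51 48 51 50 52 51 120 189 194 194 162 142 139 140 140 140 123 63 49 50 52 51 52 53 50 51 51 53 53 49 52 49 50 51 51 50 49 50 49 49 51 49 48
```

```bash
python3 -m handwheel '[[0,0,0,0],[0,0,0,0],[0,0,0,0],[0,0,0,0],[0,0,0,0]]'; python3 -c "
from bench import r
print(r.hand_in())"
```

```text
time: 20.1
tool_pos: [614.9, 19.1, 257.4]
tcp_rot: [-179.8, 0.1, 86.2]
ft_force: [-10.1, -4.0, -2.8]
finger_gap: 11.8
grip_force: 49.9
the job is handed in; nothing more can be done
None
```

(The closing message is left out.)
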